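# Change over the sample carriage of a two-dock loader

## Robot

A 6-joint arm with a two-finger parallel gripper is mounted at the origin on the work surface. World frame = base frame: x ahead of the robot, y to its left, z up, the work surface at z = 0. Lengths are in mm, angles in rad, forces in N, time in s.
With the tool pointing down it reaches from about 400 to 925 mm from the base axis. Payload 12.5 kg.
Tool frame: the origin (TCP) lies midway between the tips of the shut fingers; the grasp point (between the pads) lies 19 mm behind it; z points along the fingers, y is the line along which they close (so a half turn about z gives the same grasp; the last joint's range is limited). The gripper opens to 95 mm and grips with 3 to 60 N. Pads are 20 mm wide; open, the fingers measure 119 mm over their backs; the gripper's body (75 mm by 180 mm) begins 59 mm behind the grasp point.
Start: joints at [-1.3, 0.491, 1.559, -0, 1.092, -0.106], TCP at [229.99, -581.164, 214.661] pointing down, gripper open.
Joint ranges: [-3.1, 3.1], [-0.84, 2.19], [0.05, 2.79], [-1.13, 4.28], [0.06, 2.93], [-2.69, 2.69]. Speed limits (rad/s): [2.22, 2.22, 2.79, 3.14, 3.14, 3.14].

## Interface

Orientations are given as [roll, pitch, yaw] about the fixed x, y, z axes, in that order (R = Rz(yaw) Ry(pitch) Rx(roll)).
In Python, from cell import env gives the robot as it stands.
- The arm moves only by the tool arm_command, never from a script. Its argument "targets" is a list of rows, each a list of 5 numbers: the shift along the tool's x, y, z in mm, then the turn about the tool's z in degrees, then the opening, from 0 (shut) to 1 (fully open). In form: [[tx, ty, tz, roll, fingers], ...]. A call has 1 to 5 rows; each row is the pose to reach, as a shift and turn from the pose commanded when the call began, along the tool's axes at that moment; what a row does not reach only later rows make up. A row lasts 1/10 s, in which the tool goes at most 50 mm and 8.59 degrees, less where a joint would pass 70% of its speed; a pose out of reach is approached as far as the arm can. A call with a gripper value outside its range is refused whole. The fingers move at their own pace and stop on an object; the grip force is fixed at half the most. Time passes only in rows, so rows that repeat a pose let the fingers close. It gives the time, the measured TCP pose, the force, the opening and the grip force at its end, in the units of the state.
- env.state(): the state, without advancing time (a new reading comes with each control period).
- env.read_camera(name): name is "scene" or "top"; returns a dict with "frame" (384x512x3 uint8, red, green, blue), "vertical_fov" (degrees; the focal length in pixels is half the picture's height over the tangent of half this angle, whatever the lens; pixels are square), "cx", "cy" (the principal point, pixels), "world_from_camera" (4x4, takes a point from camera to world coordinates). Camera axes: x right, y down, z forward; pixel columns grow to the right and rows downward; lengths in mm; the calibration is good to about 2 mm. A picture is of the moment at which its call begins. There is no depth.
- env.job_done(): hands the job in; it is judged then, once.
The state is a dict: "t": time; "joints": joint angles; "qvel": joint speeds; "tau": joint torques, N m; "eef_pos": TCP position; "tcp_rot": TCP orientation; "ft_force": force on the tool from outside, world axes, zero at the start; "moment": the same for the moment, N m; "opening": opening from 0.0 (shut) to 1.0 (fully open); "grip_force": force on a finger pad.
Only numpy, scipy, OpenCV 4.12 (cv2) and the standard library are available. Lean on these libraries where they do the work, as an engineer would, in place of code of your own. Each camera call takes 0.05 s, during which the arm holds its last target. There are 200 camera calls.

## Task

Clear the used slim vials out of the sample carriage into the white tub and stand every wide jar from the bench upright in a pocket of the carriage. Then raise the hook of whichever dock is empty, slide the loaded carriage along the rail fully home into that dock without lifting it off the rail, and swing the hook down until it rests closed over the carriage's end wall. Leave the carriage already parked in the other dock where it is, under its closed hook, and do not disturb the other things on the bench.

Things in the scene. Friction and masses are not known exactly. Their poses are not given: they have to be found in the camera images.
- rail: fixed base plate 150 x 650 mm, 10 mm thick, with a guide rib (14 mm wide, 10 mm high) along its middle and a dock at each end. Origin: bottom centre of the plate, on the bench. x: across the rail, y: along the rail (+y end: left dock L, -y end: right dock R). Each dock ends in a 60 mm wide cream stop block, 60 mm high, whose inner face is 280 mm from the origin
- carriage: loose aluminium sample carriage, 120 mm across the rail, 130 mm along it, 0.4 kg, astride the rib near the middle of the rail. Origin: its centre, level with the plate's top (10 mm above the bench); x across, y along the rail. An end wall 120 mm wide stands at each end, outer faces 65 mm from the origin along y, tops 54 mm above the plate. Home in a dock, its origin is 215 mm from the rail's along y
- carriage_floor (a point): centre of the carriage's floor, 16 mm above the rail plate. Four pockets 42 x 43 mm, 14 mm deep, are centred 35 mm either side of it in x and 23.5 mm in y. Side walls and dividers rise 14 mm above it. The short guide shoe binds on the rib when pushed well off-centre: push an end wall at the middle of its width (within 10 mm), slowly; it takes 2 to 6 N, and the end walls are smooth
- hookL (a joint): angle of the left dock's hook, rad: 0 = lying level, closed; grows as its free end is lifted; 1.57 = upright, limit 1.85 (leaning outwards). Stiff hinge (0.1 N m of friction): it stays where it is left. Starts closed or nearly so. Closed over an empty dock it bars the way in; raised 1.2 rad or more it is clear
- hookR (a joint): angle of the right dock's hook, rad: 0 = lying level, closed; grows as its free end is lifted; 1.57 = upright, limit 1.85 (leaning outwards). Stiff hinge (0.1 N m of friction): it stays where it is left. Starts closed or nearly so. Closed over an empty dock it bars the way in; raised 1.2 rad or more it is clear
- hookL_pivot (a point): pivot of the left dock's hook, 74 mm above the bench, its axis along the rail's x. The arm is a bar 12 mm wide (along x), 16 mm high, centred on the pivot's height when closed, reaching 76 mm from the pivot towards the middle of the rail. A beak 30 to 38 mm from the pivot hangs 17 mm below it; closed, it drops just behind the end wall of a carriage that is home
- hookR_pivot (a point): pivot of the right dock's hook, mirror image of the left one (its arm reaches towards +y of the rail when closed)
- parkedL: another carriage, closed with a grey block insert, same outer size and origin as the carriage, parked home in the left dock; exactly one of parkedL and parkedR is present
- parkedR: the same in the right dock
- jar1_center (a point): centre of a wide amber jar with a white cap, 36 mm diameter, 46 mm high, 80 g, heavy base, upright on the bench at first; z axis: its own upward axis. 2 to 4 of the four jars are present
- jar2_center (a point): centre of a wide amber jar with a white cap, 36 mm diameter, 46 mm high, 80 g, heavy base, upright on the bench at first; z axis: its own upward axis. 2 to 4 of the four jars are present
- jar3_center (a point): centre of a wide amber jar with a white cap, 36 mm diameter, 46 mm high, 80 g, heavy base, upright on the bench at first; z axis: its own upward axis. 2 to 4 of the four jars are present
- jar4_center (a point): centre of a wide amber jar with a white cap, 36 mm diameter, 46 mm high, 80 g, heavy base, upright on the bench at first; z axis: its own upward axis. 2 to 4 of the four jars are present
- vial1_center (a point): centre of a slim used amber vial with a white cap, 24 mm diameter, 52 mm high, 30 g, standing in a pocket of the carriage at first. 1 or 2 of the four vials are present
- vial2_center (a point): centre of a slim used amber vial with a white cap, 24 mm diameter, 52 mm high, 30 g, standing in a pocket of the carriage at first. 1 or 2 of the four vials are present
- vial3_center (a point): centre of a slim used amber vial with a white cap, 24 mm diameter, 52 mm high, 30 g, standing in a pocket of the carriage at first. 1 or 2 of the four vials are present
- vial4_center (a point): centre of a slim used amber vial with a white cap, 24 mm diameter, 52 mm high, 30 g, standing in a pocket of the carriage at first. 1 or 2 of the four vials are present
- tub: fixed white open tub 130 x 130 mm, 50 mm high, walls 4 mm, floor 4 mm; origin: centre of its underside
- mortar: bystander: white mortar, 86 mm diameter, 56 mm high (pestle to 88 mm), origin underside
- flask: bystander: conical flask, 56 mm base, 92 mm high, origin underside

How it is judged:
By the outcome, as a careful person would: the job done as asked, in the order asked, and still so for the second after the job is handed in, with the robot touching nothing.
Of parkedL, parkedR only 1 to 1 are there at a start; the rules pass over those that are not, and their reading is None.
Of vial1, vial2, vial3, vial4 only 1 to 2 are there at a start; the rules pass over those that are not, and their reading is None.
Of jar1, jar2, jar3, jar4 only 2 to 4 are there at a start; the rules pass over those that are not, and their reading is None.
At some moment in a run one of jar1, jar2, jar3, jar4 may be knocked a few centimetres aside while the robot is not near it.
Once in a run the grip may slacken for a moment while it holds something.
It also fails if it takes over 210 s, if anything falls off the work surface, if the arm or the gripper's body presses on something with over 40 N, if the wrist force passes 120 N, or if a joint passes its speed limit or range.

## Working session

There is one attempt and no reset: what is moved stays moved. The work goes in short steps, Python scripts to look and compute and a tool call to move; the robot and the scene stay as the last step left them, time stands still between calls to the robot, and variables do not carry over. Pictures are saved under pics/ and viewed, at most 14 in all, crops included, and the job is handed in when it is done.

Besides the shell and the picture viewer there is one more tool, called after ">>>" as name(argument=value, ...), one argument or row to a line, values as JSON. arm_command: Moves the arm, as the interface text tells. Its arguments: {"type":"object","properties":{"targets":{"type":"array","items":{"type":"array","items":{"type":"number"}}}},"required":["targets"]}

```bash
ls; mkdir -p pics; cat > h.py <<'E'
import numpy as np, cv2
from cell import env
from scipy.spatial.transform import Rotation as R
def cam(n,save=None):
    c=env.read_camera(n)
    if save: cv2.imwrite(f'pics/{save}.png',c['frame'][:,:,::-1])
    return c
def ray(c,u,v):
    f=c['frame'].shape[0]/2/np.tan(np.radians(c['vertical_fov'])/2)
    T=np.array(c['world_from_camera']); d=T[:3,:3]@np.array([(u-c['cx'])/f,(v-c['cy'])/f,1]); return T[:3,3],d
def atz(c,u,v,z):
    o,d=ray(c,u,v); return (o+d*(z-o[2])/d[2])
def proj(c,p):
    f=c['frame'].shape[0]/2/np.tan(np.radians(c['vertical_fov'])/2)
    T=np.linalg.inv(np.array(c['world_from_camera'])); q=T[:3,:3]@np.array(p)+T[:3,3]; return q[0]/q[2]*f+c['cx'],q[1]/q[2]*f+c['cy']
def tri(c1,p1,c2,p2):
    o1,d1=ray(c1,*p1);o2,d2=ray(c2,*p2)
    A=np.stack([d1,-d2],1); s=np.linalg.lstsq(A,o2-o1,rcond=None)[0]
    a,b=o1+s[0]*d1,o2+s[1]*d2; return (a+b)/2,np.linalg.norm(a-b)
E
python3 - <<'E'
from h import *
for n in('scene','top'):
    c=cam(n,n+'0'); print(n,c['vertical_fov'],c['cx'],c['cy'],np.round(c['world_from_camera'],3).tolist())
    cv2.imwrite(f'pics/{n}0b.png',cv2.resize(c['frame'][:,:,::-1],(800,600),interpolation=cv2.INTER_CUBIC))
print(env.state())
E
```

```text
pics
scene 47.31476457820925 251.64831587230069 187.87790917822508 [[0.1, 0.676, -0.73, 1196.77], [0.995, -0.08, 0.061, -78.749], [-0.017, -0.732, -0.681, 724.291], [0.0, 0.0, 0.0, 1.0]]
top 55.53188985042629 262.98402850290654 192.33821211047982 [[-0.003, -0.993, 0.116, 390.481], [-1.0, 0.002, -0.007, 6.361], [0.007, -0.116, -0.993, 984.662], [0.0, 0.0, 0.0, 1.0]]
{'t': 0.1, 'joints': array([-1.29955514e+00,  4.91479760e-01,  1.55938883e+00,  3.71116905e-06,
        1.09167533e+00, -1.05618012e-01]), 'qvel': array([-0.0010508 , -0.00090005, -0.00083482,  0.00026368,  0.00078115,
       -0.00103108]), 'tau': array([ 4.06428793e-03, -6.13623977e+01, -2.58605272e+01,  6.94578071e-02,
        4.70231683e-02, -3.34045819e-05]), 'eef_pos': array([ 229.9564985 , -580.93407362,  214.1321951 ]), 'tcp_rot': array([-3.14064703e+00, -1.03557720e-04,  3.76857436e-01]), 'ft_force': array([ 0.24647092,  0.26274815, -0.59069907]), 'moment': array([ 0.02940441, -0.04745872, -0.07085611]), 'grip_force': 0.0, 'opening': 0.9995634064242581}
```

View pics/scene0b.png

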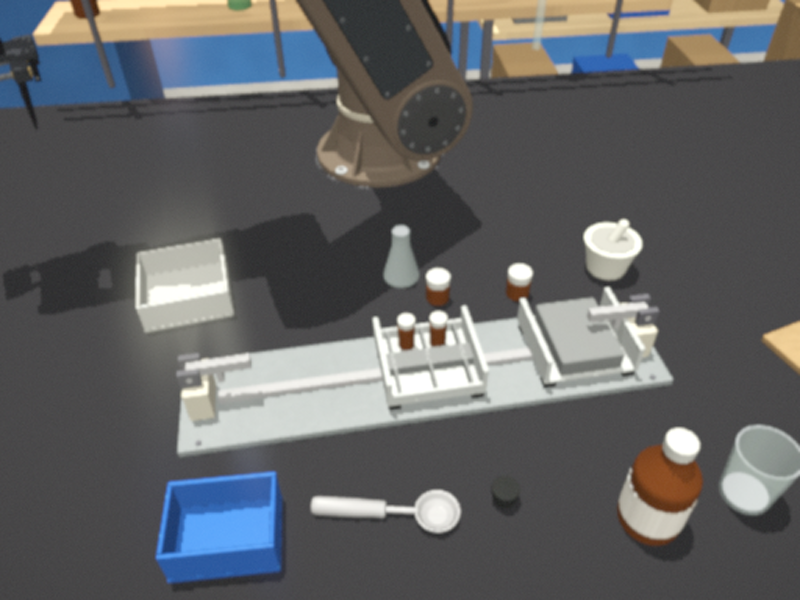

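View pics/top0b.png

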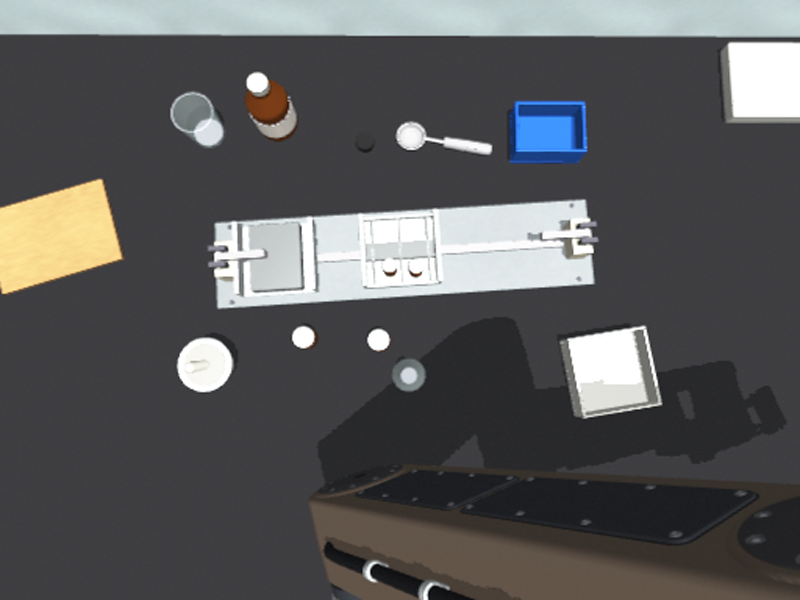

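The scene shows parkedL in the left dock and the right dock (R) empty. Two jars stand at top-view pixels (304,337) and (378,340), and two vials at (390,267) and (416,267) in the near pockets. The tub is at (610,372), and the flask is at (408,375), close to one jar.

```bash
python3 - <<'E'
from h import *
s=cam('scene');t=cam('top');k=1/1.5625
P={'jarA':((437,274),(378,340)),'jarB':((519,270),(304,337)),'vialA':((406,319),(416,267)),'vialB':((438,317),(390,267)),
'hookRtip':((249,359),(530,236)),'flasktop':((401,231),(408,375)),'wallR_nearcorner':((376,320),(441,286)),'wallL_near':((464,312),(364,289)),'pestle':((624,224),(190,368))}
for n,(a,b) in P.items():
    p,e=tri(s,np.array(a)*k,t,np.array(b)*k); print(n,p.round(1),round(e,1))
for n,q,z in [('plate',[(217,224),(216,308),(585,200),(594,283)],10),('carr',[(361,214),(437,210),(441,286),(364,289)],64),('tub',[(560,336),(645,326),(661,405),(578,417)],50),('mortar',[(205,364)],56),('parked',[(312,217),(315,290)],64),('blockR',[(568,221),(570,256)],60)]:
    for a in q: print(n,a,atz(t,*(np.array(a)*k),z)[:2].round(1))
for n,q,z in [('plateS',[(181,449),(672,380)],10),('carrS',[(392,405),(487,393),(376,320),(464,312)],64)]:
    for a in q: print(n,a,atz(s,*(np.array(a)*k),z)[:2].round(1))
f=t['frame'][125:205,215:305,::-1]; cv2.imwrite('pics/z.png',cv2.resize(f,(720,640)[::1] if 0 else (675,600),interpolation=cv2.INTER_CUBIC))
E
```

```text
jarA [434.8  52.8  46.4] 1.8
jarB [440.1 175.4  46.2] 0.2
vialA [551.6  -8.4  74.3] 0.7
vialB [551.9  34.2  73.4] 1.9
hookRtip [ 602.7 -204.5   75.5] 18.7
flasktop [378.3   4.3  88.6] 0.4
wallR_nearcorner [524.  -48.8  49.7] 3.5
wallL_near [519.6  77.5  46.4] 0.5
pestle [390.  347.9  78.9] 0.4
plate (217, 224) [639.5 337.2]
plate (216, 308) [492.1 333.5]
plate (585, 200) [ 682.2 -308.2]
plate (594, 283) [ 534.4 -318.2]
carr (361, 214) [642.4  81.7]
carr (437, 210) [649.1 -44.1]
carr (441, 286) [521.8 -49.7]
carr (364, 289) [517.1  75.9]
tub (560, 336) [ 440.6 -245.3]
tub (645, 326) [ 456.7 -386.2]
tub (661, 405) [ 328.4 -405.8]
tub (578, 417) [ 309.7 -270.2]
mortar (205, 364) [396.3 332.4]
parked (312, 217) [637.4 162.6]
parked (315, 290) [515.6 155.6]
blockR (568, 221) [ 631.3 -262.3]
blockR (570, 256) [ 572.1 -263.6]
plateS (181, 449) [ 681.3 -303.8]
plateS (672, 380) [643.7 339. ]
carrS (392, 405) [684.9 -40.3]
carrS (487, 393) [679.7  76.8]
carrS (376, 320) [538.5 -47.7]
carrS (464, 312) [537.2  73.7]
```

View pics/z.png

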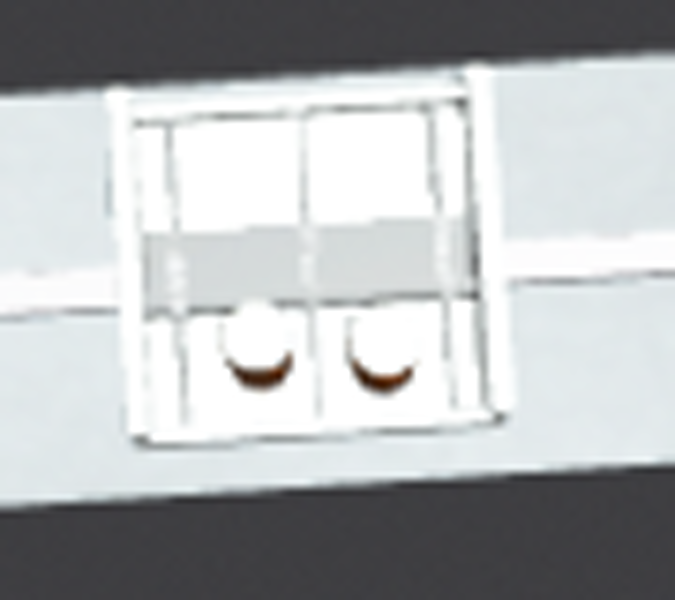

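>>> arm_command(
  targets=[
    [35,-28,5,-8,0.6],
    [70,-57,10,-16,0.6],
    [105,-85,15,-24,0.6],
    [140,-114,20,-32,0.6],
    [175,-142,25,-40,0.6],
  ],
)

```text
t: 0.7
eef_pos: [340.9, -383.1, 189.5]
tcp_rot: [3.141, 0.0, 1.08]
ft_force: [1.0, -0.8, 0.9]
opening: 0.64
grip_force: 0.0
```

```bash
cat >> h.py <<'E'
O=np.array([587.05,11.1]); YAW=np.arctan2(42.5,648.5)
def rail(p):
    d=np.array(p[:2])-O; c,s=np.cos(YAW),np.sin(YAW); return np.array([d[0]*c+d[1]*s,-d[0]*s+d[1]*c])
def st(goal=None):
    s=env.state(); p=s['eef_pos']; y=s['tcp_rot'][2]
    print('t',s['t'],'rail XYz',rail(p).round(1),p[2].round(1),'roll left deg',round(np.degrees(y-(np.pi/2+YAW)),2),'F',s['ft_force'].round(1),'open',round(s['opening'],3),'g',round(s['grip_force'],1),s['tcp_rot'].round(3))
    if goal is not None:
        g=np.array(goal,float);c,sn=np.cos(YAW),np.sin(YAW)
        w=O+np.array([g[0]*c-g[1]*sn,g[0]*sn+g[1]*c]); d=w-p[:2]
        print('shift',np.round([d[0]*np.cos(y)+d[1]*np.sin(y),d[0]*np.sin(y)-d[1]*np.cos(y),p[2]-g[2]],1))
E
python3 -c "
from h import *
st((-36.7,-17.1,130))"
```

```text
t 0.7 rail XYz [-271.4 -377.2] 189.5 roll left deg -31.85 F [ 1.  -0.8  0.9] open 0.64 g 0.0 [3.141 0.    1.08 ]
shift [429.7   9.3  59.5]
```

>>> arm_command(
  targets=[
    [45,1,5,-8,0.6],
    [90,2,10,-16,0.6],
    [135,3,15,-24,0.6],
    [180,4,20,-32,0.6],
    [225,5,25,-32,0.6],
  ],
)

```text
t: 1.2
eef_pos: [452.6, -187.6, 164.5]
tcp_rot: [3.141, 0.0, 1.638]
ft_force: [0.7, -0.5, 0.5]
opening: 0.6
grip_force: 0.0
```

```bash
python3 -c "
from h import *
st((-36.7,-17.1,130))"
```

```text
t 1.2 rail XYz [-147.2 -189.4] 164.5 roll left deg 0.12 F [ 0.7 -0.5  0.5] open 0.6 g 0.0 [3.141 0.    1.638]
shift [172.1 110.8  34.5]
```

>>> arm_command(
  targets=[
    [43,28,8,0,0.6],
    [86,55,17,0,0.6],
    [129,83,26,0,0.6],
    [172,111,34,0,0.6],
    [172,111,34,0,0.6],
  ],
)

```text
t: 1.7
eef_pos: [553.3, -6.7, 129.6]
tcp_rot: [-3.141, -0.0, 1.637]
ft_force: [-1.0, -0.8, 0.2]
opening: 0.598
grip_force: 0.0
```

```bash
python3 -c "
from h import *
st((-36.7,-17.1,47))
c=cam('scene');f=c['frame'][150:280,190:350,::-1];f2=cam('top')['frame'][110:230,190:350,::-1]
cv2.imwrite('pics/a1.png',np.hstack([cv2.resize(f,(400,325)),cv2.resize(f2,(400,325))]))"
```

```text
t 1.7 rail XYz [-34.9 -15.5] 129.6 roll left deg 0.06 F [-1.  -0.8  0.2] open 0.598 g 0.0 [-3.141 -0.     1.637]
shift [-1.6 -1.8 82.6]
```

View pics/a1.png

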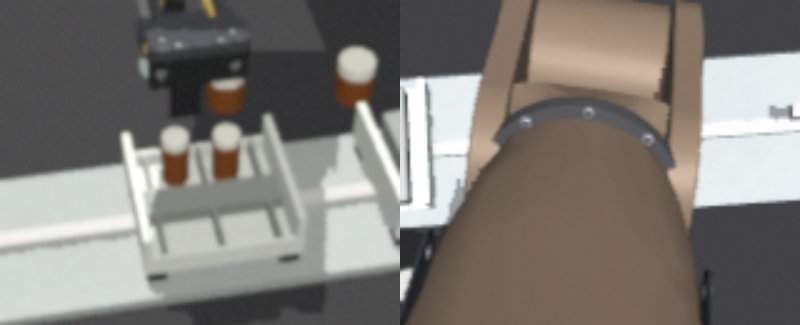

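The gripper hangs above the left vial at crop pixel (174,140), with the fingers spread across the rail. I'll descend and grip.

>>> arm_command(
  targets=[
    [-1,-2,28,0,0.6],
    [-2,-2,56,0,0.6],
    [-2,-2,83,0,0.6],
    [-2,-2,83,0,0.0],
    [-2,-2,83,0,0.0],
  ],
)

```text
t: 2.3
eef_pos: [549.9, -13.9, 48.2]
tcp_rot: [-3.141, 0.0, 1.632]
ft_force: [0.1, 0.6, 0.5]
opening: 0.486
grip_force: 0.0
```

>>> arm_command(
  targets=[
    [0,0,0,0,0.0],
    [0,0,0,0,0.0],
    [0,0,-20,0,0.0],
    [0,0,-50,0,0.0],
    [0,0,-90,0,0.0],
  ],
)

```text
t: 2.8
eef_pos: [549.5, -12.7, 138.5]
tcp_rot: [-3.14, -0.0, 1.634]
ft_force: [1.2, 0.4, -0.2]
opening: 0.246
grip_force: 30.0
```

```bash
python3 -c "
from h import *
st((-215,-300,137))"
```

```text
t 2.8 rail XYz [-39.1 -21.3] 138.5 roll left deg -0.15 F [ 1.2  0.4 -0.2] open 0.246 g 30.0 [-3.14  -0.     1.634]
shift [-279.2 -175.2    1.5]
```

>>> arm_command(
  targets=[
    [-35,-22,0,0,0.0],
    [-70,-44,0,0,0.0],
    [-105,-66,0,0,0.0],
    [-140,-88,0,0,0.0],
    [-175,-110,0,0,0.0],
  ],
)

```text
t: 3.3
eef_pos: [450.4, -195.6, 138.7]
tcp_rot: [3.14, 0.001, 1.634]
ft_force: [0.5, -0.4, -0.8]
opening: 0.24
grip_force: 30.0
```

>>> arm_command(
  targets=[
    [-35,-22,0,0,0.0],
    [-70,-44,10,0,0.0],
    [-104,-65,40,0,0.0],
    [-104,-65,75,0,0.0],
    [-104,-65,103,0,0.0],
  ],
)

```text
t: 3.8
eef_pos: [392.3, -303.5, 34.3]
tcp_rot: [3.141, 0.001, 1.631]
ft_force: [-6.9, 1.4, 43.4]
opening: 0.244
grip_force: 30.1
```

```bash
python3 -c "
from h import *
st((-215,-300,30)); c=cam('scene','a2')
f=c['frame'][130:230,60:180,::-1]; cv2.imwrite('pics/a2.png',cv2.resize(f,(480,400)))"
```

```text
t 3.8 rail XYz [-214.9 -301.2] 34.3 roll left deg -0.29 F [-6.9  1.4 43.4] open 0.244 g 30.1 [3.141e+00 1.000e-03 1.631e+00]
shift [ 1.2 -0.1  4.3]
```

View pics/a2.png

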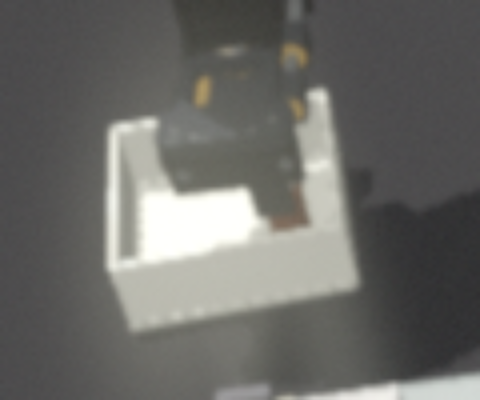

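The vial is inside the tub at crop pixel (290,220) and touching the floor, so I'll lift slightly and release.

>>> arm_command(
  targets=[
    [0,0,-6,0,0.0],
    [0,0,-6,0,0.45],
    [0,0,-6,0,0.45],
    [0,0,-6,0,0.45],
    [0,0,-50,0,0.45],
  ],
)

```text
t: 4.35
eef_pos: [391.7, -300.8, 82.2]
tcp_rot: [-3.137, -0.005, 1.634]
ft_force: [0.4, -0.7, 0.8]
opening: 0.44
grip_force: 0.0
```

>>> arm_command(
  targets=[
    [5,5,-50,0,0.6],
    [40,25,-60,0,0.6],
    [80,50,-60,0,0.6],
    [120,75,-60,0,0.6],
    [160,100,-60,0,0.6],
  ],
)

```text
t: 4.85
eef_pos: [483.4, -134.5, 145.6]
tcp_rot: [3.14, 0.001, 1.633]
ft_force: [0.3, 0.0, 0.3]
opening: 0.601
grip_force: 0.0
```

```bash
python3 -c "
from h import *
st((-35,25,130))"
```

```text
t 4.85 rail XYz [-113.  -138.5] 145.6 roll left deg -0.17 F [0.3 0.  0.3] open 0.601 g 0.0 [3.140e+00 1.000e-03 1.633e+00]
shift [163.7  77.5  15.6]
```

>>> arm_command(
  targets=[
    [41,20,0,0,0.6],
    [82,40,5,0,0.6],
    [123,60,10,0,0.6],
    [164,78,15,0,0.6],
    [164,78,45,0,0.6],
  ],
)

```text
t: 5.35
eef_pos: [553.0, 36.7, 102.0]
tcp_rot: [3.135, 0.0, 1.638]
ft_force: [0.3, -1.9, -0.6]
opening: 0.603
grip_force: 0.0
```

```bash
python3 -c "
from h import *
st((-35,25,48))"
```

```text
t 5.35 rail XYz [-32.3  27.8] 102.0 roll left deg 0.11 F [ 0.3 -1.9 -0.6] open 0.603 g 0.0 [3.135 0.    1.638]
shift [-2.8 -2.7 54. ]
```

>>> arm_command(
  targets=[
    [-2,-2,27,0,0.6],
    [-2,-2,53,0,0.6],
    [-2,-2,53,0,0.0],
    [-2,-2,53,0,0.0],
    [-2,-2,53,0,0.0],
  ],
)

```text
t: 5.85
eef_pos: [549.1, 30.2, 48.1]
tcp_rot: [3.14, 0.0, 1.633]
ft_force: [0.0, 0.2, -0.0]
opening: 0.403
grip_force: 0.0
```

>>> arm_command(
  targets=[
    [0,0,0,0,0.0],
    [0,0,0,0,0.0],
    [0,0,-20,0,0.0],
    [0,0,-50,0,0.0],
    [0,0,-90,0,0.0],
  ],
)

```text
t: 6.35
eef_pos: [547.6, 30.2, 137.0]
tcp_rot: [-3.139, -0.0, 1.633]
ft_force: [0.3, -0.3, 0.2]
opening: 0.247
grip_force: 30.0
```

```bash
python3 -c "
from h import *
st((-230,-340,137))"
```

```text
t 6.35 rail XYz [-38.1  21.6] 137.0 roll left deg -0.17 F [ 0.3 -0.3  0.2] open 0.247 g 30.0 [-3.139 -0.     1.633]
shift [-362.2 -190.9    0. ]
```

>>> arm_command(
  targets=[
    [-40,-21,0,0,0.0],
    [-80,-42,0,0,0.0],
    [-120,-63,0,0,0.0],
    [-160,-84,0,0,0.0],
    [-200,-105,0,0,0.0],
  ],
)

```text
t: 6.85
eef_pos: [455.2, -177.4, 137.2]
tcp_rot: [3.141, 0.001, 1.634]
ft_force: [0.7, -0.4, 0.1]
opening: 0.247
grip_force: 30.0
```

>>> arm_command(
  targets=[
    [-40,-21,0,0,0.0],
    [-80,-42,0,0,0.0],
    [-120,-63,0,0,0.0],
    [-168,-86,10,0,0.0],
    [-168,-86,50,0,0.0],
  ],
)

```text
t: 7.35
eef_pos: [380.6, -355.1, 89.3]
tcp_rot: [3.136, 0.008, 1.629]
ft_force: [1.5, -0.0, -1.7]
opening: 0.245
grip_force: 30.0
```

```bash
python3 -c "
from h import *
st((-230,-345,42)); c=cam('scene');a=c['frame'][130:230,60:180,::-1];b=cam('top')['frame'][190:290,330:450,::-1]; cv2.imwrite('pics/a3.png',np.hstack([cv2.resize(a,(400,333)),cv2.resize(b,(400,333))]))"
```

```text
t 7.35 rail XYz [-229.9 -351.9] 89.3 roll left deg -0.39 F [ 1.5 -0.  -1.7] open 0.245 g 30.0 [3.136 0.008 1.629]
shift [ 6.9 -0.1 47.3]
```

View pics/a3.png

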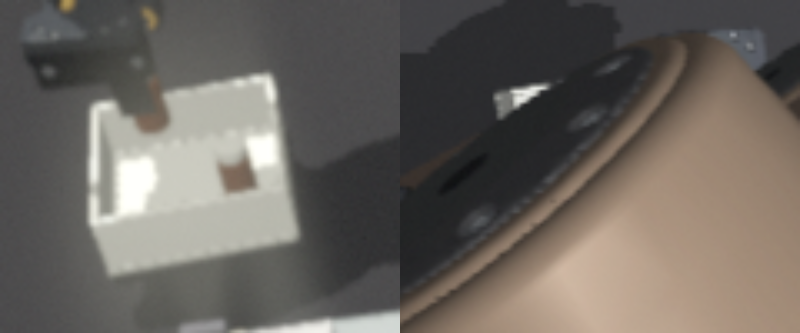

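The first vial stands in the tub at (237,170). The second hangs over the free half at (152,115), so I'll lower and release it.

>>> arm_command(
  targets=[
    [5,0,20,0,0.0],
    [5,0,40,0,0.0],
    [5,0,46,0,0.0],
    [5,0,46,0,0.45],
    [5,0,46,0,0.45],
  ],
)

```text
t: 7.95
eef_pos: [381.1, -344.0, 41.9]
tcp_rot: [3.141, 0.001, 1.634]
ft_force: [-0.2, 0.0, 0.1]
opening: 0.364
grip_force: 0.0
```

>>> arm_command(
  targets=[
    [0,0,0,0,0.45],
    [0,0,-25,0,0.45],
    [0,0,-65,0,0.45],
    [30,5,-100,0,0.65],
    [75,15,-100,0,0.65],
  ],
)

```text
t: 8.45
eef_pos: [392.1, -269.9, 145.0]
tcp_rot: [3.136, 0.006, 1.631]
ft_force: [1.1, 0.3, -2.0]
opening: 0.564
grip_force: 0.0
```

```bash
python3 -c "
from h import *
st((-149.2,51.6,140))
s=cam('scene');a=s['frame'];cv2.imwrite('pics/a4.png',cv2.resize(a[100:290,50:350,::-1],(800,507),interpolation=cv2.INTER_CUBIC)); 
for p in [(434.8,52.8,46),(440.1,175.4,46)]: print(proj(s,p))"
```

```text
t 8.45 rail XYz [-212.9 -267.6] 145.0 roll left deg -0.31 F [ 1.1  0.3 -2. ] open 0.564 g 0.0 [3.136 0.006 1.631]
shift [319.6  62.    5. ]
(np.float64(280.086385549499), np.float64(175.47527038623323))
(np.float64(332.1268379599518), np.float64(172.85559836412529))
```

View pics/a4.png

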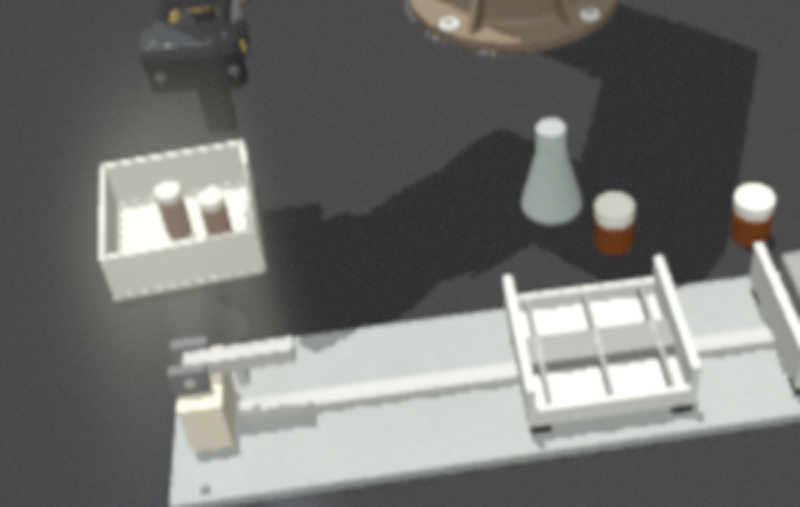

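Both vials are in the tub at (172,205) and (213,208). The jars haven't moved: jar A is at (613,205) and jar B at (753,200).

>>> arm_command(
  targets=[
    [45,9,0,0,0.65],
    [90,18,0,0,0.65],
    [135,26,0,0,0.65],
    [180,35,0,0,0.65],
    [225,44,0,0,0.65],
  ],
)

```text
t: 9.0
eef_pos: [420.6, -39.2, 141.4]
tcp_rot: [3.14, 0.0, 1.633]
ft_force: [0.8, 0.2, -0.3]
opening: 0.65
grip_force: 0.0
```

>>> arm_command(
  targets=[
    [45,9,0,0,0.65],
    [94,18,0,0,0.65],
    [94,18,10,0,0.65],
    [94,18,40,0,0.65],
    [94,18,40,0,0.65],
  ],
)

```text
t: 9.5
eef_pos: [431.3, 54.1, 99.0]
tcp_rot: [-3.138, -0.0, 1.634]
ft_force: [-0.5, 0.5, 1.0]
opening: 0.651
grip_force: 0.0
```

```bash
python3 -c "
from h import *
st((-149.2,51.6,20))"
```

```text
t 9.5 rail XYz [-152.6   53.1] 99.0 roll left deg -0.11 F [-0.5  0.5  1. ] open 0.651 g 0.0 [-3.138 -0.     1.634]
shift [-1.5  3.4 79. ]
```

>>> arm_command(
  targets=[
    [-1,3,26,0,0.65],
    [-1,3,52,0,0.65],
    [-1,3,78,0,0.65],
    [-1,3,78,0,0.65],
    [-1,3,78,0,0.0],
  ],
)

```text
t: 10.0
eef_pos: [435.9, 52.7, 23.5]
tcp_rot: [-3.141, 0.0, 1.633]
ft_force: [-0.7, -0.2, 0.6]
opening: 0.609
grip_force: 0.0
```

>>> arm_command(
  targets=[
    [0,0,0,0,0.0],
    [0,0,0,0,0.0],
    [0,0,0,0,0.0],
    [0,0,-30,0,0.0],
    [0,0,-70,0,0.0],
  ],
)

```text
t: 10.5
eef_pos: [434.8, 53.2, 92.8]
tcp_rot: [-3.138, -0.0, 1.633]
ft_force: [0.5, 1.0, -0.4]
opening: 0.376
grip_force: 30.0
```

```bash
python3 -c "
from h import *
st((-35,28,90))"
```

```text
t 10.5 rail XYz [-149.1   52. ] 92.8 roll left deg -0.16 F [ 0.5  1.  -0.4] open 0.376 g 30.0 [-3.138 -0.     1.633]
shift [-23.7 114.2   2.8]
```

>>> arm_command(
  targets=[
    [-6,30,0,0,0.0],
    [-12,60,0,0,0.0],
    [-18,90,0,0,0.0],
    [-24,114,0,0,0.0],
    [-24,114,0,0,0.0],
  ],
)

```text
t: 11.0
eef_pos: [553.5, 35.9, 92.9]
tcp_rot: [3.139, 0.0, 1.633]
ft_force: [-0.4, -1.1, -0.4]
opening: 0.373
grip_force: 30.0
```

```bash
python3 -c "
from h import *
st((-35,28,49)); s=cam('scene');a=s['frame'];cv2.imwrite('pics/a5.png',cv2.resize(a[150:280,200:360,::-1],(640,520),interpolation=cv2.INTER_CUBIC)) "
```

```text
t 11.0 rail XYz [-31.9  26.9] 92.9 roll left deg -0.19 F [-0.4 -1.1 -0.4] open 0.373 g 30.0 [3.139 0.    1.633]
shift [ 1.1 -3.1 43.9]
```

View pics/a5.png

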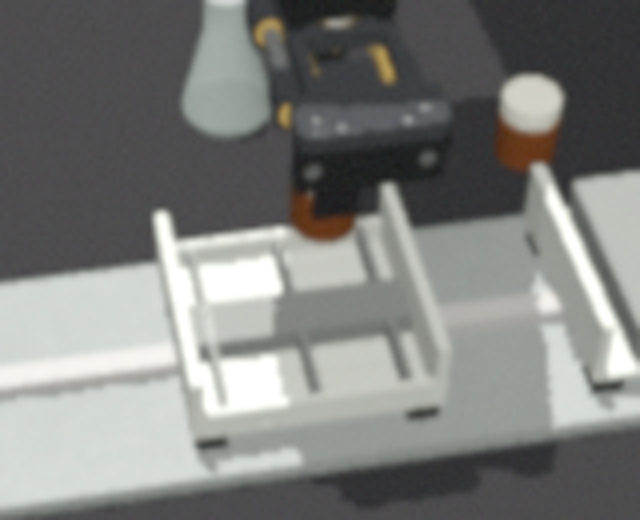

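```bash
python3 -c "
from h import *
s=cam('scene')
for p,z in [((163,213),64),((390,188),64),((210,405),64),((446,352),64),((303,335),40),((318,388),40),((280,243),40),((205,350),40),((390,322),40),((408,375),40),((289,293),26),((180,240),40),((353,222),40)]:
    print(p,z,rail(atz(s,p[0]/4+200,p[1]/4+150,z)).round(1))"
```

```text
(163, 213) 64 [-56.9 -54.6]
(390, 188) 64 [-53.5  68.8]
(210, 405) 64 [ 76.  -51.5]
(446, 352) 64 [64.  68.1]
(303, 335) 40 [20.2  6. ]
(318, 388) 40 [55.8  6.3]
(280, 243) 40 [-46.5   7.2]
(205, 350) 40 [ 21.2 -45.3]
(390, 322) 40 [19.6 52.1]
(408, 375) 40 [55.7 52.5]
(289, 293) 26 [-22.2   7.5]
(180, 240) 40 [-58.6 -45.8]
(353, 222) 40 [-55.   49.7]
```

The jar hangs above the near +y pocket. The carriage centre measures Y≈6, so the pocket centre is at (-35,29.5).

>>> arm_command(
  targets=[
    [2,-3,15,0,0.0],
    [2,-3,25,0,0.0],
    [2,-3,31,0,0.0],
    [2,-3,37,0,0.0],
    [2,-3,40,0,0.0],
  ],
)

```text
t: 11.6
eef_pos: [551.1, 38.1, 56.0]
tcp_rot: [3.133, 0.001, 1.634]
ft_force: [1.8, -0.7, 47.4]
opening: 0.405
grip_force: 32.6
```

```bash
python3 -c "
from h import *
st((-34.5,29.5,48))"
```

```text
t 11.6 rail XYz [-34.1  29.3] 56.0 roll left deg -0.14 F [ 1.8 -0.7 47.4] open 0.405 g 32.6 [3.133e+00 1.000e-03 1.634e+00]
shift [ 0.2 -0.4  8. ]
```

>>> arm_command(
  targets=[
    [0,0,-4,0,0.0],
    [0,0,-8,0,0.0],
    [0,0,-8,0,0.0],
  ],
)

```text
t: 11.9
eef_pos: [547.7, 38.3, 60.9]
tcp_rot: [3.142, 0.0, 1.633]
ft_force: [0.1, -0.1, 0.1]
opening: 0.404
grip_force: 28.5
```

```bash
python3 -c "
from h import *
st((-34.5,29.5,48)); s=cam('scene');a=s['frame'];cv2.imwrite('pics/a6.png',cv2.resize(a[160:260,220:340,::-1],(720,600),interpolation=cv2.INTER_CUBIC)) "
```

```text
t 11.9 rail XYz [-37.5  29.7] 60.9 roll left deg -0.16 F [ 0.1 -0.1  0.1] open 0.404 g 28.5 [3.142 0.    1.633]
shift [-0.2  3.  12.9]
```

View pics/a6.png

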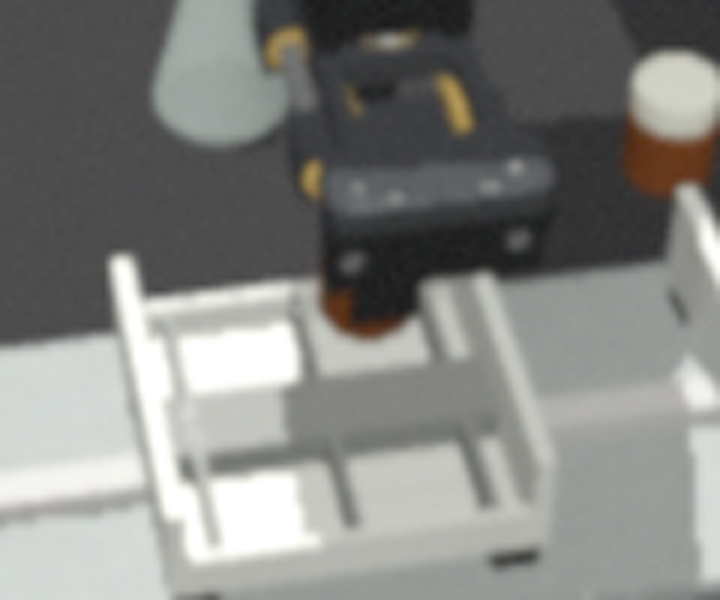

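The jar caught the near wall because the settled TCP X is -37.5, and it has tilted a little in the grip. It is centred along the rail (bottom at (368,310)). I'll shift it +7 mm across and lower gently.

>>> arm_command(
  targets=[
    [0,4,-2,0,0.0],
    [0,7,-2,0,0.0],
    [0,7,0,0,0.0],
    [0,7,3,0,0.0],
    [0,7,6,0,0.0],
  ],
)

```text
t: 12.45
eef_pos: [554.7, 38.7, 54.1]
tcp_rot: [-3.141, 0.0, 1.633]
ft_force: [-0.3, 0.3, -0.6]
opening: 0.402
grip_force: 28.5
```

>>> arm_command(
  targets=[
    [0,0,2,0,0.0],
    [0,0,3,0,0.0],
    [0,0,3,0,0.0],
  ],
)

```text
t: 12.75
eef_pos: [554.8, 38.7, 51.4]
tcp_rot: [-3.141, 0.0, 1.633]
ft_force: [-0.4, -0.6, -0.9]
opening: 0.404
grip_force: 28.5
```

```bash
python3 -c "
from h import *
st((-34.5,29.5,48))"
```

```text
t 12.75 rail XYz [-30.4  29.6] 51.4 roll left deg -0.16 F [-0.4 -0.6 -0.9] open 0.404 g 28.5 [-3.141  0.     1.633]
shift [-0.1 -4.1  3.4]
```

Now it is going in freely. I'll continue down gently and then release.

>>> arm_command(
  targets=[
    [0,0,2,0,0.0],
    [0,0,4,0,0.0],
    [0,0,4,0,0.0],
  ],
)

```text
t: 13.05
eef_pos: [554.6, 38.7, 47.7]
tcp_rot: [-3.141, 0.0, 1.633]
ft_force: [-1.8, -0.1, 2.5]
opening: 0.404
grip_force: 28.8
```

```bash
python3 -c "
from h import *
st((-34.5,29.5,48))"
```

```text
t 13.05 rail XYz [-30.6  29.6] 47.7 roll left deg -0.16 F [-1.8 -0.1  2.5] open 0.404 g 28.8 [-3.141  0.     1.633]
shift [-0.1 -3.9 -0.3]
```

>>> arm_command(
  targets=[
    [0,0,0,0,0.5],
    [0,0,0,0,0.6],
    [0,0,0,0,0.6],
    [0,0,-30,0,0.6],
    [0,0,-75,0,0.65],
  ],
)

```text
t: 13.55
eef_pos: [553.8, 38.7, 121.5]
tcp_rot: [-3.137, -0.0, 1.633]
ft_force: [0.5, 0.1, -0.1]
opening: 0.632
grip_force: 0.0
```

```bash
python3 -c "
from h import *
st((-136,173.6,125)); s=cam('scene');a=s['frame'];cv2.imwrite('pics/a7.png',cv2.resize(a[130:270,220:370,::-1],(640,597),interpolation=cv2.INTER_CUBIC)); print(proj(s,(440.1,175.4,46))) "
```

```text
t 13.55 rail XYz [-31.4  29.7] 121.5 roll left deg -0.17 F [ 0.5  0.1 -0.1] open 0.632 g 0.0 [-3.137 -0.     1.633]
shift [ 143.6 -105.    -3.5]
(np.float64(332.1268379599518), np.float64(172.85559836412529))
```

View pics/a7.png

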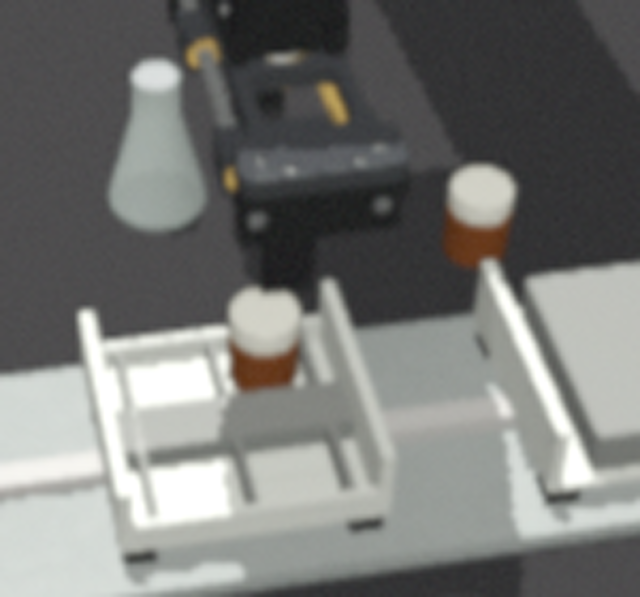

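Jar A is upright in its pocket at (265,335), and jar B is unmoved at (480,215). Next is jar B.

>>> arm_command(
  targets=[
    [36,-26,0,0,0.65],
    [72,-52,0,0,0.65],
    [108,-79,0,0,0.65],
    [144,-105,0,0,0.65],
    [144,-105,25,0,0.65],
  ],
)

```text
t: 14.1
eef_pos: [439.3, 178.9, 99.4]
tcp_rot: [3.138, -0.001, 1.637]
ft_force: [0.5, -0.3, -1.1]
opening: 0.65
grip_force: 0.0
```

```bash
python3 -c "
from h import *
st((-136,173.6,20))"
```

```text
t 14.1 rail XYz [-136.4  177.1] 99.4 roll left deg 0.06 F [ 0.5 -0.3 -1.1] open 0.65 g 0.0 [ 3.138e+00 -1.000e-03  1.637e+00]
shift [-3.5  0.4 79.4]
```

>>> arm_command(
  targets=[
    [0,0,26,0,0.65],
    [0,0,52,0,0.65],
    [0,0,76,0,0.65],
    [0,0,76,0,0.65],
    [0,0,76,0,0.0],
  ],
)

```text
t: 14.6
eef_pos: [441.1, 175.8, 21.8]
tcp_rot: [-3.141, 0.0, 1.633]
ft_force: [0.4, 0.4, 0.9]
opening: 0.61
grip_force: 0.0
```

>>> arm_command(
  targets=[
    [0,0,0,0,0.0],
    [0,0,0,0,0.0],
    [0,0,0,0,0.0],
    [0,0,-30,0,0.0],
    [0,0,-70,0,0.0],
  ],
)

```text
t: 15.1
eef_pos: [440.2, 175.6, 91.7]
tcp_rot: [-3.138, 0.001, 1.633]
ft_force: [-0.3, 0.4, -0.7]
opening: 0.373
grip_force: 30.0
```

```bash
python3 -c "
from h import *
st((35,-17.5,110))"
```

```text
t 15.1 rail XYz [-135.7  173.7] 91.7 roll left deg -0.17 F [-0.3  0.4 -0.7] open 0.373 g 30.0 [-3.138e+00  1.000e-03  1.633e+00]
shift [-190.7  171.3  -18.3]
```

>>> arm_command(
  targets=[
    [-30,26,-24,0,0.0],
    [-68,60,-24,0,0.0],
    [-106,95,-24,0,0.0],
    [-144,130,-24,0,0.0],
    [-182,164,-24,0,0.0],
  ],
)

```text
t: 15.6
eef_pos: [613.5, 6.5, 116.3]
tcp_rot: [3.141, 0.0, 1.633]
ft_force: [0.2, 0.6, 0.2]
opening: 0.37
grip_force: 30.0
```

>>> arm_command(
  targets=[
    [-9,8,0,0,0.0],
    [-9,8,20,0,0.0],
    [-9,8,45,0,0.0],
    [-9,8,45,0,0.0],
    [-9,8,45,0,0.0],
  ],
)

```text
t: 16.1
eef_pos: [620.7, -0.0, 71.1]
tcp_rot: [-3.141, -0.0, 1.634]
ft_force: [-0.5, -0.2, 0.1]
opening: 0.376
grip_force: 30.0
```

```bash
python3 -c "
from h import *
st((36,-17.5,48)); s=cam('scene');a=s['frame'];cv2.imwrite('pics/a8.png',cv2.resize(a[140:270,210:340,::-1],(600,600),interpolation=cv2.INTER_CUBIC))"
```

```text
t 16.1 rail XYz [ 32.9 -13.3] 71.1 roll left deg -0.14 F [-0.5 -0.2  0.1] open 0.376 g 30.0 [-3.141 -0.     1.634]
shift [-4.2  3.1 23.1]
```

View pics/a8.png

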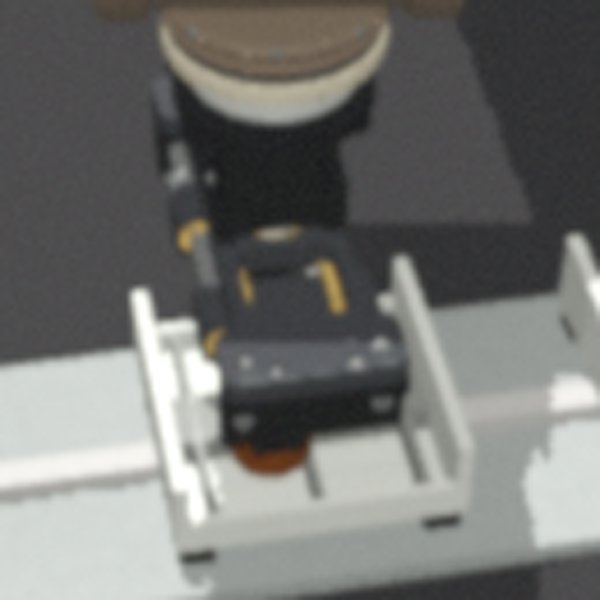

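The jar hangs above the far -y pocket, with its bottom edge at (272,472). I'll correct by (-4,+3) and lower in small steps.

>>> arm_command(
  targets=[
    [-4,3,0,0,0.0],
    [-4,3,4,0,0.0],
    [-4,3,8,0,0.0],
    [-4,3,12,0,0.0],
    [-4,3,14,0,0.0],
  ],
)

```text
t: 16.65
eef_pos: [623.9, -4.1, 56.1]
tcp_rot: [-3.141, -0.0, 1.633]
ft_force: [0.3, 0.0, -1.1]
opening: 0.372
grip_force: 30.0
```

```bash
python3 -c "
from h import *
st((36,-17.5,48))"
```

```text
t 16.65 rail XYz [ 35.8 -17.6] 56.1 roll left deg -0.16 F [ 0.3  0.  -1.1] open 0.372 g 30.0 [-3.141 -0.     1.633]
shift [0.1 0.2 8.1]
```

>>> arm_command(
  targets=[
    [0,0,2,0,0.0],
    [0,0,4,0,0.0],
    [0,0,6,0,0.0],
    [0,0,7,0,0.0],
  ],
)

```text
t: 17.05
eef_pos: [624.1, -4.1, 49.4]
tcp_rot: [-3.141, 0.0, 1.633]
ft_force: [-0.5, 0.1, 0.2]
opening: 0.377
grip_force: 30.0
```

```bash
python3 -c "
from h import *
st((36,-17.5,48))"
```

```text
t 17.05 rail XYz [ 35.9 -17.6] 49.4 roll left deg -0.16 F [-0.5  0.1  0.2] open 0.377 g 30.0 [-3.141  0.     1.633]
shift [0.1 0.1 1.4]
```

>>> arm_command(
  targets=[
    [0,0,1,0,0.5],
    [0,0,1,0,0.6],
    [0,0,1,0,0.6],
    [0,0,-30,0,0.6],
    [0,0,-75,0,0.5],
  ],
)

```text
t: 17.55
eef_pos: [623.0, -4.1, 123.5]
tcp_rot: [-3.137, -0.001, 1.633]
ft_force: [0.8, 0.1, 0.2]
opening: 0.554
grip_force: 0.0
```

```bash
python3 -c "
from h import *
st((0,-245,125)); s=cam('scene');t=cam('top')
for p in [(295,342),(295,355),(185,357)]:
  for z in (66,74,82): print(p,z,rail(atz(s,p[0]/2.667+50,p[1]/2.667+100,z)).round(1))
for p in [(543,233),(543,238),(575,234),(585,225),(597,239)]: print(p,rail(atz(t,p[0]/1.5625,p[1]/1.5625,80)).round(1))
a=s['frame'][210:310,110:300,::-1];b=t['frame'][120:190,300:400,::-1]
cv2.imwrite('pics/a9.png',np.vstack([cv2.resize(a,(560,295),interpolation=2),cv2.resize(b,(560,295),interpolation=2)]))"
```

```text
t 17.55 rail XYz [ 34.9 -17.5] 123.5 roll left deg -0.16 F [0.8 0.1 0.2] open 0.554 g 0.0 [-3.137e+00 -1.000e-03  1.633e+00]
shift [-227.6  -34.3   -1.5]
(295, 342) 66 [ -13.6 -224.4]
(295, 342) 74 [  -6.1 -223.3]
(295, 342) 82 [   1.4 -222.1]
(295, 355) 66 [  -0.4 -224.6]
(295, 355) 74 [   6.9 -223.4]
(295, 355) 82 [  14.2 -222.3]
(185, 357) 66 [ -13.2 -306. ]
(185, 357) 74 [  -5.8 -303.9]
(185, 357) 82 [   1.7 -301.7]
(543, 233) [   4.3 -227. ]
(543, 238) [  -3.9 -226.2]
(575, 234) [  -0.8 -278.8]
(585, 225) [  13.  -296.6]
(597, 239) [ -11.4 -313.6]
```

View pics/a9.png

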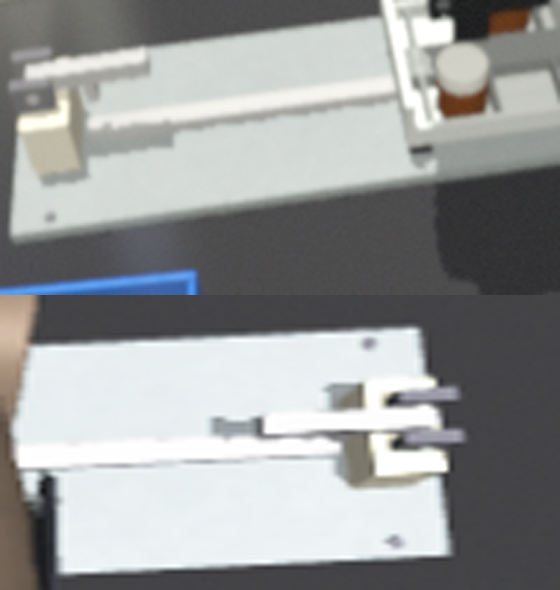

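Jar B is upright in the carriage at (463,80). HookR is closed: the bar tip is at Y≈-226, X≈0, and the pivot at Y≈-303. I'll grip the bar about 62 mm from the pivot.

>>> arm_command(
  targets=[
    [-45,-7,0,0,0.45],
    [-90,-14,0,0,0.45],
    [-135,-21,0,0,0.45],
    [-180,-28,0,0,0.45],
    [-223,-34,0,0,0.45],
  ],
)

```text
t: 18.15
eef_pos: [603.7, -230.7, 124.5]
tcp_rot: [3.141, 0.0, 1.633]
ft_force: [1.2, 0.6, 0.2]
opening: 0.449
grip_force: 0.0
```

>>> arm_command(
  targets=[
    [0,0,20,0,0.45],
    [0,0,40,0,0.45],
    [0,0,66,0,0.45],
    [0,0,66,0,0.45],
  ],
)

```text
t: 18.55
eef_pos: [602.5, -228.3, 55.5]
tcp_rot: [-3.137, -0.003, 1.633]
ft_force: [-0.1, -0.5, -0.3]
opening: 0.452
grip_force: 0.0
```

```bash
python3 -c "
from h import *
st((0,-241,57))"
```

```text
t 18.55 rail XYz [-2.000e-01 -2.399e+02] 55.5 roll left deg -0.18 F [-0.1 -0.5 -0.3] open 0.452 g 0.0 [-3.137e+00 -3.000e-03  1.633e+00]
shift [-1.1  0.2 -1.5]
```

>>> arm_command(
  targets=[
    [0,0,0,0,0.0],
    [0,0,0,0,0.0],
    [0,0,0,0,0.0],
    [0,0,0,0,0.0],
    [0,0,0,0,0.0],
  ],
)

```text
t: 19.05
eef_pos: [604.8, -228.8, 59.4]
tcp_rot: [3.14, 0.001, 1.634]
ft_force: [0.2, 0.6, 1.5]
opening: 0.129
grip_force: 30.0
```

>>> arm_command(
  targets=[
    [-1,0,-9,0,0.0],
    [-3,0,-18,0,0.0],
    [-6,0,-27,0,0.0],
    [-11,0,-35,0,0.0],
    [-17,0,-43,0,0.0],
  ],
)

```text
t: 19.55
eef_pos: [605.7, -245.7, 101.4]
tcp_rot: [3.141, -0.0, 1.634]
ft_force: [6.8, -1.1, -11.6]
opening: 0.125
grip_force: 30.0
```

```bash
python3 -c "
from h import *
st()"
```

```text
t 19.55 rail XYz [   1.8 -257.4] 101.4 roll left deg -0.15 F [  6.8  -1.1 -11.6] open 0.125 g 30.0 [ 3.141 -0.     1.634]
```

>>> arm_command(
  targets=[
    [-7,0,-6,0,0.0],
    [-15,0,-11,0,0.0],
    [-24,0,-15,0,0.0],
    [-33,0,-18,0,0.0],
    [-41,0,-19,0,0.0],
  ],
)

```text
t: 20.05
eef_pos: [608.2, -285.7, 120.7]
tcp_rot: [3.141, -0.002, 1.633]
ft_force: [5.0, 7.8, -2.5]
opening: 0.124
grip_force: 30.0
```

```bash
python3 -c "
from h import *
st(); s=cam('scene')
cv2.imwrite('pics/b1.png',cv2.resize(s['frame'][180:310,80:330,::-1],(750,390),interpolation=2))"
```

```text
t 20.05 rail XYz [   1.7 -297.5] 120.7 roll left deg -0.17 F [ 5.   7.8 -2.5] open 0.124 g 30.0 [ 3.141e+00 -2.000e-03  1.633e+00]
```

View pics/b1.png

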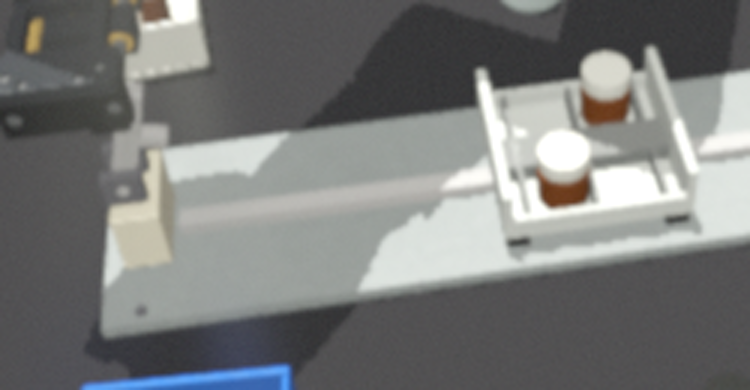

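The hook is upright at (125,150). Both jars stand in the carriage at (605,90) and (563,170). I'll release, rise, and go behind the +y end wall.

>>> arm_command(
  targets=[
    [0,0,0,0,0.45],
    [0,0,0,0,0.45],
    [0,0,0,0,0.45],
    [0,0,-25,0,0.45],
    [0,0,-60,0,0.45],
  ],
)

```text
t: 20.6
eef_pos: [606.9, -286.3, 179.7]
tcp_rot: [-3.138, -0.002, 1.633]
ft_force: [0.1, 0.3, 0.0]
opening: 0.439
grip_force: 0.0
```

>>> arm_command(
  targets=[
    [40,0,-5,0,0.3],
    [85,0,-5,0,0.0],
    [130,0,-5,0,0.0],
    [175,0,-5,0,0.0],
    [220,0,-5,0,0.0],
  ],
)

```text
t: 21.1
eef_pos: [593.5, -65.5, 185.9]
tcp_rot: [3.141, 0.0, 1.633]
ft_force: [1.0, 0.8, 0.1]
opening: 0.089
grip_force: 0.0
```

>>> arm_command(
  targets=[
    [45,0,0,0,0.0],
    [90,0,0,0,0.0],
    [135,0,0,0,0.0],
    [182,0,0,0,0.0],
    [182,0,30,0,0.0],
  ],
)

```text
t: 21.6
eef_pos: [583.5, 119.4, 158.6]
tcp_rot: [3.135, -0.001, 1.638]
ft_force: [0.3, -1.8, -0.2]
opening: 0.006
grip_force: 0.0
```

```bash
python3 -c "
from h import *
st((0,107,40))"
```

```text
t 21.6 rail XYz [  3.6 108.3] 158.6 roll left deg 0.11 F [ 0.3 -1.8 -0.2] open 0.006 g 0.0 [ 3.135e+00 -1.000e-03  1.638e+00]
shift [ -1.3  -3.6 118.6]
```

>>> arm_command(
  targets=[
    [-1,-2,30,0,0.0],
    [-1,-2,60,0,0.0],
    [-1,-2,90,0,0.0],
    [-1,-2,117,0,0.0],
    [-1,-2,117,0,0.0],
  ],
)

```text
t: 22.1
eef_pos: [579.0, 113.2, 35.8]
tcp_rot: [-3.136, 0.0, 1.634]
ft_force: [0.3, -0.4, 0.2]
opening: 0.001
grip_force: 0.0
```

>>> arm_command(
  targets=[
    [-5,0,0,0,0.0],
    [-10,0,0,0,0.0],
    [-15,0,0,0,0.0],
    [-20,0,0,0,0.0],
    [-24,0,0,0,0.0],
  ],
)

```text
t: 22.6
eef_pos: [582.5, 89.0, 39.3]
tcp_rot: [3.14, -0.0, 1.633]
ft_force: [-0.6, 2.0, 1.0]
opening: 0.007
grip_force: 1.3
```

```bash
python3 -c "
from h import *
st((1,81,40))"
```

```text
t 22.6 rail XYz [ 0.6 78. ] 39.3 roll left deg -0.19 F [-0.6  2.   1. ] open 0.007 g 1.3 [ 3.14  -0.     1.633]
shift [ 3.   0.4 -0.7]
```

>>> arm_command(
  targets=[
    [-5,0,0,0,0.0],
    [-10,0,0,0,0.0],
    [-15,0,0,0,0.0],
    [-20,0,0,0,0.0],
    [-25,0,0,0,0.0],
  ],
)

```text
t: 23.1
eef_pos: [583.7, 64.1, 38.6]
tcp_rot: [-3.141, 0.0, 1.633]
ft_force: [-0.0, 3.1, 0.7]
opening: 0.006
grip_force: 1.3
```

>>> arm_command(
  targets=[
    [-5,0,0,0,0.0],
    [-10,0,0,0,0.0],
    [-15,0,0,0,0.0],
    [-20,0,0,0,0.0],
    [-25,0,0,0,0.0],
  ],
)

```text
t: 23.6
eef_pos: [585.3, 39.1, 38.6]
tcp_rot: [3.142, 0.0, 1.633]
ft_force: [-0.2, 2.4, -0.3]
opening: 0.003
grip_force: 1.2
```

```bash
python3 -c "
from h import *
st((1,-142,40))"
```

```text
t 23.6 rail XYz [ 0.1 28. ] 38.6 roll left deg -0.16 F [-0.2  2.4 -0.3] open 0.003 g 1.2 [3.142 0.    1.633]
shift [-170.     1.4   -1.4]
```

Steady at 2–3 N, with X holding at about 0. Continuing.

>>> arm_command(
  targets=[
    [-6,0,0,0,0.0],
    [-12,0,0,0,0.0],
    [-18,0,0,0,0.0],
    [-24,0,0,0,0.0],
    [-30,1,0,0,0.0],
  ],
)

```text
t: 24.1
eef_pos: [588.1, 9.1, 38.6]
tcp_rot: [-3.141, 0.0, 1.633]
ft_force: [-0.2, 2.2, 0.1]
opening: 0.008
grip_force: 1.1
```

>>> arm_command(
  targets=[
    [-6,0,0,0,0.0],
    [-12,0,0,0,0.0],
    [-18,0,0,0,0.0],
    [-24,0,0,0,0.0],
    [-30,0,0,0,0.0],
  ],
)

```text
t: 24.6
eef_pos: [590.1, -20.8, 38.6]
tcp_rot: [-3.142, 0.0, 1.633]
ft_force: [0.3, 2.1, -1.3]
opening: 0.005
grip_force: 1.0
```

>>> arm_command(
  targets=[
    [-6,0,0,0,0.0],
    [-12,0,0,0,0.0],
    [-18,0,0,0,0.0],
    [-24,0,0,0,0.0],
    [-30,0,0,0,0.0],
  ],
)

```text
t: 25.1
eef_pos: [592.0, -50.7, 38.6]
tcp_rot: [3.142, 0.0, 1.633]
ft_force: [0.4, 1.7, -0.6]
opening: 0.009
grip_force: 1.0
```

>>> arm_command(
  targets=[
    [-6,0,0,0,0.0],
    [-12,0,0,0,0.0],
    [-18,0,0,0,0.0],
    [-24,0,0,0,0.0],
    [-30,0,0,0,0.0],
  ],
)

```text
t: 25.6
eef_pos: [593.9, -80.7, 38.6]
tcp_rot: [-3.142, 0.0, 1.633]
ft_force: [0.5, 2.0, -0.3]
opening: 0.006
grip_force: 1.0
```

>>> arm_command(
  targets=[
    [-6,0,0,0,0.0],
    [-12,0,0,0,0.0],
    [-18,0,0,0,0.0],
    [-24,0,0,0,0.0],
    [-30,0,0,0,0.0],
  ],
)

```text
t: 26.1
eef_pos: [595.7, -110.6, 38.6]
tcp_rot: [-3.142, 0.0, 1.633]
ft_force: [-0.1, 2.0, -0.4]
opening: 0.005
grip_force: 1.0
```

```bash
python3 -c "
from h import *
st((1,-142,40))"
```

```text
t 26.1 rail XYz [   0.7 -122. ] 38.6 roll left deg -0.16 F [-0.1  2.  -0.4] open 0.005 g 1.0 [-3.142  0.     1.633]
shift [-20.    0.4  -1.4]
```

>>> arm_command(
  targets=[
    [-4,0,0,0,0.0],
    [-8,0,0,0,0.0],
    [-11,0,0,0,0.0],
    [-14,0,0,0,0.0],
    [-16,0,0,0,0.0],
  ],
)

```text
t: 26.6
eef_pos: [596.7, -126.3, 38.6]
tcp_rot: [3.142, 0.0, 1.633]
ft_force: [-0.3, 1.5, 0.7]
opening: 0.003
grip_force: 1.1
```

>>> arm_command(
  targets=[
    [-1,0,0,0,0.0],
    [-2,0,0,0,0.0],
    [-3,0,0,0,0.0],
  ],
)

```text
t: 26.9
eef_pos: [596.5, -127.3, 38.6]
tcp_rot: [-3.141, -0.002, 1.633]
ft_force: [-0.2, 20.2, 3.4]
opening: 0.005
grip_force: 10.0
```

>>> arm_command(
  targets=[
    [-1,0,0,0,0.0],
    [-2,0,0,0,0.0],
    [-3,0,0,0,0.0],
  ],
)

```text
t: 27.2
eef_pos: [596.4, -127.4, 38.7]
tcp_rot: [-3.14, -0.006, 1.633]
ft_force: [1.9, 40.1, 7.1]
opening: 0.006
grip_force: 19.8
```

```bash
python3 -c "
from h import *
st((1,-142,40))"
```

```text
t 27.2 rail XYz [   0.3 -138.8] 38.7 roll left deg -0.18 F [ 1.9 40.1  7.1] open 0.006 g 19.8 [-3.14  -0.006  1.633]
shift [-3.2  0.7 -1.3]
```

The carriage stopped firmly at Y=-139 and the force rose to 40 N, so it is home. I'll back off, rise, and return to the hook.

>>> arm_command(
  targets=[
    [12,0,0,0,0.0],
    [22,0,-5,0,0.0],
    [22,0,-50,0,0.2],
    [22,0,-95,0,0.45],
    [22,0,-141,0,0.45],
  ],
)

```text
t: 27.7
eef_pos: [595.5, -110.1, 181.5]
tcp_rot: [-3.141, 0.0, 1.634]
ft_force: [0.5, -1.2, 0.6]
opening: 0.203
grip_force: 0.0
```

>>> arm_command(
  targets=[
    [-40,0,0,0,0.45],
    [-80,0,0,0,0.45],
    [-120,0,0,0,0.45],
    [-160,0,0,0,0.45],
    [-172,0,0,0,0.45],
  ],
)

```text
t: 28.2
eef_pos: [606.2, -285.5, 179.9]
tcp_rot: [3.141, 0.001, 1.631]
ft_force: [-0.2, 0.5, -0.6]
opening: 0.447
grip_force: 0.0
```

```bash
python3 -c "
from h import *
st((1.7,-297.5,121)); s=cam('scene')
cv2.imwrite('pics/b2.png',cv2.resize(s['frame'][180:310,80:330,::-1],(750,390),interpolation=2))
L=-215
for Y in (-150,-280): print([tuple(np.round((np.array(proj(s,(*(O+[X*np.cos(YAW)-Y*np.sin(YAW),X*np.sin(YAW)+Y*np.cos(YAW)]),64)))-[80,180])*3)) for X in (-58,58)])"
```

```text
t 28.2 rail XYz [  -0.3 -297.2] 179.9 roll left deg -0.32 F [-0.2  0.5 -0.6] open 0.447 g 0.0 [3.141e+00 1.000e-03 1.631e+00]
shift [-0.3  2.  58.9]
[(np.float64(348.0), np.float64(86.0)), (np.float64(361.0), np.float64(214.0))]
[(np.float64(160.0), np.float64(110.0)), (np.float64(155.0), np.float64(242.0))]
```

View pics/b2.png

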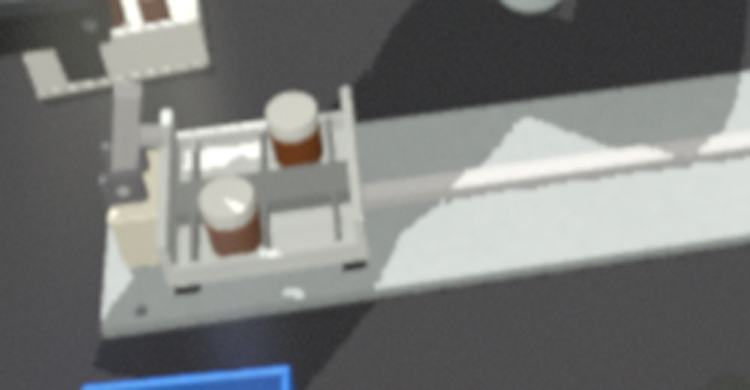

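The carriage sits against the stop block, with walls at x≈162 and 348, where a home carriage should be. Both jars are upright and the hook is upright at (125,140). I'll grip the hook and swing it down.

>>> arm_command(
  targets=[
    [0,2,25,0,0.45],
    [0,2,59,0,0.45],
    [0,2,59,0,0.45],
    [0,2,59,0,0.0],
    [0,2,59,0,0.0],
  ],
)

```text
t: 28.75
eef_pos: [609.2, -281.4, 122.5]
tcp_rot: [3.14, 0.001, 1.634]
ft_force: [-0.5, 0.6, -0.3]
opening: 0.336
grip_force: 0.0
```

>>> arm_command(
  targets=[
    [0,0,0,0,0.0],
    [0,0,0,0,0.0],
    [0,0,0,0,0.0],
  ],
)

```text
t: 29.05
eef_pos: [608.2, -281.7, 121.6]
tcp_rot: [-3.141, 0.0, 1.634]
ft_force: [-3.4, 1.1, 4.4]
opening: 0.124
grip_force: 30.0
```

>>> arm_command(
  targets=[
    [8,0,1,0,0.0],
    [17,0,4,0,0.0],
    [26,0,8,0,0.0],
    [34,0,13,0,0.0],
    [41,0,19,0,0.0],
  ],
)

```text
t: 29.55
eef_pos: [605.7, -241.3, 102.8]
tcp_rot: [3.141, 0.002, 1.634]
ft_force: [-4.3, -3.3, 7.3]
opening: 0.123
grip_force: 30.0
```

```bash
python3 -c "
from h import *
st()"
```

```text
t 29.55 rail XYz [   2.1 -253.1] 102.8 roll left deg -0.15 F [-4.3 -3.3  7.3] open 0.123 g 30.0 [3.141e+00 2.000e-03 1.634e+00]
```

Jar B stands right beside the closed position of the hook, so the fingertips must stay above its 72 mm top. I'll swing to TCP z≈80, release, then press the bar down from above with shut fingers.

>>> arm_command(
  targets=[
    [5,0,7,0,0.0],
    [9,0,14,0,0.0],
    [12,0,21,0,0.0],
    [12,0,21,0,0.3],
    [12,0,21,0,0.3],
  ],
)

```text
t: 30.05
eef_pos: [605.4, -228.9, 81.0]
tcp_rot: [3.141, 0.0, 1.633]
ft_force: [0.4, 0.9, -0.4]
opening: 0.239
grip_force: 0.0
```

>>> arm_command(
  targets=[
    [0,0,0,0,0.3],
    [0,0,-25,0,0.3],
    [0,0,-60,0,0.3],
    [0,0,-60,0,0.0],
    [0,0,-60,0,0.0],
  ],
)

```text
t: 30.55
eef_pos: [605.4, -229.0, 141.4]
tcp_rot: [3.14, 0.001, 1.633]
ft_force: [0.7, 0.8, -0.2]
opening: 0.184
grip_force: 0.0
```

>>> arm_command(
  targets=[
    [5,-1,0,0,0.0],
    [5,-1,0,0,0.0],
    [5,-1,0,0,0.0],
  ],
)

```text
t: 30.85
eef_pos: [603.6, -223.5, 139.9]
tcp_rot: [-3.141, -0.001, 1.634]
ft_force: [-1.0, 0.6, 0.5]
opening: 0.011
grip_force: 0.0
```

```bash
python3 -c "
from h import *
st((1,-238,83))"
```

```text
t 30.85 rail XYz [   1.2 -235.2] 139.9 roll left deg -0.15 F [-1.   0.6  0.5] open 0.011 g 0.0 [-3.141e+00 -1.000e-03  1.634e+00]
shift [-2.8 -0.2 56.9]
```

>>> arm_command(
  targets=[
    [-3,0,20,0,0.0],
    [-3,0,32,0,0.0],
    [-3,0,40,0,0.0],
    [-3,0,47,0,0.0],
    [-3,0,52,0,0.0],
  ],
)

```text
t: 31.35
eef_pos: [604.0, -226.7, 88.1]
tcp_rot: [-3.141, -0.0, 1.634]
ft_force: [0.0, 0.3, 1.5]
opening: 0.008
grip_force: 0.6
```

>>> arm_command(
  targets=[
    [0,0,2,0,0.0],
    [0,0,4,0,0.0],
    [0,0,4,0,0.0],
  ],
)

```text
t: 31.65
eef_pos: [604.1, -226.9, 84.7]
tcp_rot: [3.141, 0.0, 1.634]
ft_force: [-0.2, -0.2, -0.3]
opening: 0.004
grip_force: 0.0
```

>>> arm_command(
  targets=[
    [0,0,1,0,0.0],
    [0,0,2,0,0.0],
    [0,0,2,0,0.0],
  ],
)

```text
t: 31.95
eef_pos: [604.1, -226.9, 82.7]
tcp_rot: [3.141, 0.0, 1.633]
ft_force: [-0.7, 0.1, 0.6]
opening: 0.002
grip_force: 0.1
```

```bash
python3 -c "
from h import *
st((1,-238,82))"
```

```text
t 31.95 rail XYz [   1.5 -238.6] 82.7 roll left deg -0.16 F [-0.7  0.1  0.6] open 0.002 g 0.1 [3.141 0.    1.633]
shift [ 0.6 -0.5  0.7]
```

>>> arm_command(
  targets=[
    [0,0,1,0,0.0],
    [0,0,1,0,0.0],
  ],
)

```text
t: 32.15
eef_pos: [604.1, -226.9, 82.2]
tcp_rot: [3.141, 0.0, 1.633]
ft_force: [-0.9, 1.2, 5.9]
opening: 0.006
grip_force: 2.6
```

>>> arm_command(
  targets=[
    [0,0,1,0,0.0],
    [0,0,1,0,0.0],
  ],
)

```text
t: 32.35
eef_pos: [604.2, -226.8, 82.0]
tcp_rot: [3.141, 0.001, 1.634]
ft_force: [-3.0, 3.3, 13.0]
opening: 0.007
grip_force: 6.1
```

>>> arm_command(
  targets=[
    [0,0,1,0,0.0],
    [0,0,1,0,0.0],
  ],
)

```text
t: 32.55
eef_pos: [604.3, -226.8, 81.7]
tcp_rot: [3.14, 0.001, 1.634]
ft_force: [-6.1, 3.6, 19.6]
opening: 0.005
grip_force: 9.6
```

A firm stop at z=82, the bar-top height when closed. I'll withdraw and check the caps numerically.

>>> arm_command(
  targets=[
    [0,0,-20,0,0.0],
    [0,0,-60,0,0.0],
    [30,0,-100,0,0.0],
    [70,0,-120,0,0.0],
    [110,0,-130,0,0.0],
  ],
)

```text
t: 33.05
eef_pos: [597.4, -116.4, 211.9]
tcp_rot: [3.139, 0.001, 1.632]
ft_force: [0.3, 0.5, -1.0]
opening: 0.006
grip_force: 0.0
```

>>> arm_command(
  targets=[
    [45,-15,0,0,0.0],
    [90,-30,0,0,0.0],
    [135,-45,0,0,0.0],
    [180,-60,0,0,0.0],
    [180,-60,0,0,0.0],
  ],
)

```text
t: 33.55
eef_pos: [523.9, 62.7, 209.9]
tcp_rot: [-3.141, -0.0, 1.638]
ft_force: [0.7, 0.3, 1.0]
opening: 0.006
grip_force: 0.0
```

```bash
python3 -c "
from h import *
st(); s=cam('scene'); t=cam('top')
def w(X,Y,z): return (*(O+[X*np.cos(YAW)-Y*np.sin(YAW),X*np.sin(YAW)+Y*np.cos(YAW)]),z)
for n,p in {'jarA':(-33,-189.5,72),'jarA side':(-20,-189.5,45),'jarB':(36,-238,72),'jarB side':(50,-238,45),'hook mid':(0,-250,82),'hook tip':(0,-230,82),'hookL tip':(0,230,82)}.items():
  for nm,c in (('s',s),('t',t)):
    u,v=map(int,np.round(proj(c,w(*p)))); print(n,nm,(u,v),c['frame'][v-1:v+2,u-1:u+2].mean((0,1)).round())
"
```

```text
t 33.55 rail XYz [-59.7  55.7] 209.9 roll left deg 0.07 F [0.7 0.3 1. ] open 0.006 g 0.0 [-3.141 -0.     1.638]
jarA s (177, 217) [255. 255. 255.]
jarA t (334, 165) [255. 255. 255.]
jarA side s (179, 230) [103.  58.  29.]
jarA side t (331, 162) [252. 253. 252.]
jarB s (153, 246) [255. 255. 255.]
jarB t (350, 138) [255. 255. 255.]
jarB side s (156, 261) [126. 104.  90.]
jarB side t (347, 135) [255. 255. 255.]
hook mid s (146, 230) [235. 233. 229.]
hook mid t (357, 150) [253. 253. 253.]
hook tip s (157, 228) [235. 234. 229.]
hook tip t (349, 151) [253. 253. 254.]
hookL tip s (380, 199) [237. 236. 231.]
hookL tip t (167, 162) [144. 125. 108.]
```

Everything checks out: the jar caps and bodies are where they should be, and both hooks are down.

```bash
python3 -c "
from cell import env
print(env.job_done())"
```

```text
the job is handed in; nothing more can be done
None
```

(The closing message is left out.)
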